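# Clamp the clear block in the display clamp

## Robot

A 7-joint arm with a two-finger parallel gripper is mounted at the origin on the work surface. World frame = base frame: x ahead of the robot, y to its left, z up, the work surface at z = 0. Lengths are in m, angles in rad, forces in N, time in s.
With the tool pointing down it reaches from about 0.4 to 0.9 m from the base axis. Payload 5.5 kg.
Tool frame: the origin (TCP) lies midway between the tips of the shut fingers; the grasp point (between the pads) lies 19 mm behind it (manip.grip_depth is the distance from the TCP to the grasp point, in m); z points along the fingers, y is the line along which they close (so a half turn about z gives the same grasp; the last joint's range is limited). The gripper opens to 92 mm and grips with 3 to 60 N. Pads are 19 mm wide; open, the fingers measure 130 mm over their backs; the gripper's body (75 mm by 190 mm) begins 47 mm behind the grasp point.
Start: joints at [-0.84, 0.501, -0.427, 1.55, 0.221, 1.138, -0.21], TCP at [0.293, 0.58, 0.227] pointing down, gripper open.
Joint ranges: [-2.88, 2.88], [-0.31, 2.03], [-1.54, 1.56], [0.2, 2.42], [-1.41, 4.55], [0.19, 2.02], [-2.57, 2.57]. Speed limits (rad/s): [2.57, 2.57, 3.14, 3.14, 3.14, 3.14, 3.14].

## Interface

Orientations are given as a unit quaternion [x, y, z, w].
In Python, from bench import manip, effector, viewer gives the robot as it stands. Calls block until the motion is done:
- manip.move_pose(position, orientation): joint-space move of the TCP to a pose.
- manip.servo_line(position, ori=None, vel=0.15): straight line of the TCP; ori=None keeps the orientation; vel is the mean speed in m/s.
- manip.movej(angles): joint-space move.
- effector.open_jaws() and effector.close(f_grip=None): open the fingers fully, or close them until they stop; f_grip is the grip in N (None keeps the last).
- manip.sleep(seconds).
- manip.solve_ik(position, orientation): joint angles nearest the present ones, or None.
- viewer.get_image(name): name is "side" or "top" or "wrist"; returns the picture (480x640x3 uint8, red, green, blue); there is no depth.
- viewer.get_calibration(name): a dict with "vfov" (degrees; the focal length in pixels is half the picture's height over the tangent of half this angle, whatever the lens; pixels are square), "cx", "cy" (the principal point, pixels), "dist_coeffs" ([k1, k2, p1, p2, k3] as OpenCV has them; the pictures are not rectified), "eye" and "attitude" of the camera in the world. Camera axes: x right, y down, z forward; pixel columns grow to the right and rows downward; lengths in m; the calibration is good to about 2 mm. A picture is of the moment at which its call begins: read the wrist's pose just before it. get_calibration takes no time and is no camera call; for the wrist camera it gives the pose at the moment of the call.
A pose or a line that the arm cannot do raises manip.PlanningError and nothing moves.
- manip.hand_in(): hands the job in; it is judged then, once.
Readings, each from a call of its own:
- manip.current_clock(): time.
- manip.current_q(): joint angles.
- manip.current_joint_velocities(): joint speeds.
- manip.current_tau(): joint torques, N m.
- manip.current_tool_pos(): TCP position.
- manip.current_tcp_rot(): TCP orientation.
- manip.current_force(): force on the tool from outside, world axes, zero at the start.
- manip.current_wrist_torque(): the same for the moment, N m.
- manip.current_finger_gap(): finger opening in m.
- manip.current_gripper_force(): force on a finger pad.
Only numpy, scipy, OpenCV 4.12 (cv2) and the standard library are available. Lean on these libraries where they do the work, as an engineer would, in place of code of your own. Each camera call takes 0.05 s, during which the arm holds its last target. There are 200 camera calls.

## Task

The clear acrylic block stands loose in the wooden display clamp. Swing the long handle of the clamp's nut over, clockwise as seen from the nut's end, as far as it goes, and only then swing the cam lever at the opposite end fully closed against its firm resistance, so that the block is held firmly upright between the jaws. Leave the duck, the spinning top and the bead frame where they are.

Things in the scene. Friction and masses are not known exactly. Their poses are not given: they have to be found in the camera images.
- clamp: Wooden display clamp fixed on the shelf: base 100 x 180 x 12 mm (x, y, z), upright cheeks 80 x 20 mm, 70 mm high, at y = +68 and -68 mm, inside them two wooden jaws 60 mm high. Origin: centre of the underside. Its y axis runs along the screw, from the cam lever end (-y) to the nut end (+y); z up; x points away from the robot, give or take 20 degrees.
- nut (a joint): Steel nut at the clamp's +y end with one long handle, turning about a level axis along the clamp's y at x = 0, z = 45 mm. Value 0: handle leans 0.7 rad from vertical to the clamp's +x; growing values (clockwise from the nut end) swing it over the top to a stop at 1.4, leaning 0.7 rad to -x. Starts at 0 to 0.25. 1 rad moves its jaw in 3.9 mm. Takes about 3 N at the ball; stays where left.
- nut_ball (a point): Centre of the 20 mm steel ball at the end of the nut's handle: 70 mm from the nut's axis, at y = 97 mm of the clamp, 99 to 115 mm above the shelf as it swings. Nothing else stands above 73 mm near it.
- lever (a joint): Steel cam lever at the clamp's -y end, swinging level about an upright pivot at x = 0, y = -93 mm of the clamp. Value 0: open, pointing along the clamp's -y; growing values swing it towards +x, to a stop at 1.5 (closed, pointing to +x beside the cheek). Starts at 0 to 0.15. Pushes its sprung jaw in 5 mm; with the nut tight it resists (up to 5 N at the post). Friction keeps it closed.
- lever_post (a point): Point on the axis of the upright steel grip post at the lever's outer end: post 16 mm in diameter, 85 mm from the pivot; this point is 63 mm above the shelf, the post's top 75 mm, its foot 37 mm (the lever itself is 12 mm wide and lies 38 to 52 mm above the shelf).
- cam_jaw: The wooden jaw moved by the cam lever, on the -y side of the block. Its origin is the clamp's origin displaced with the jaw along the clamp's y (0 when open, up to about +5 mm).
- block: Clear acrylic block 40 x 50 x 60 mm (x, y, z) standing on the clamp's base between the jaws, with 7 mm of play in all. Origin: centre of its underside.
- duck: Bystander: purple silicone bath duck, 70 mm long, 66 mm high. Origin: centre of its underside.
- top: Bystander: stainless steel spinning top, 48 mm across, 48 mm high, standing on its flat 14 mm foot. Origin: centre of its underside.
- beads: Bystander: wooden abacus-style bead frame lying flat, 100 x 150 x 18 mm (x, y, z). Origin: centre of its underside.

How it is judged:
On the way, in this order (a step that is already met when the one before it is completed fails the run):
1. the nut is tightened (1.15 rad or more) while the lever is still open (under 0.4 rad) (value of joint nut above 1.15 rad and value of joint lever below 0.4 rad), for 0.2 s.
2. the lever is closed (1.3 rad or more) and its jaw presses the block (value of joint lever above 1.3 rad and contact force between cam_jaw and block above 4 N), for 0.2 s.
At the end, for the whole second after the job is handed in: The nut is at 1.1 rad or more, the lever at 1.3 rad or more, the lever's jaw presses the block with over 4 N, and the block stands still between the jaws, upright within 10 degrees and within 20 mm of the clamp's middle (all of step 2 and value of joint nut above 1.1 rad and angle between block's own z axis and vertical below 0.17 rad and horizontal distance between block and clamp below 0.02 m and linear speed of block below 0.02 m/s); the robot touches nothing.
It fails at once if the duck is moved more than 30 mm (distance of duck from where it was at the start of the episode above 0.03 m).
It fails at once if the spinning top is moved more than 30 mm (distance of top from where it was at the start of the episode above 0.03 m).
It fails at once if the bead frame is moved more than 30 mm (distance of beads from where it was at the start of the episode above 0.03 m).
It also fails if it takes over 56 s, if anything falls off the work surface, if the arm or the gripper's body presses on something with over 40 N, if the wrist force passes 120 N, or if a joint passes its speed limit or range.

## Working session

There is one attempt and no reset: what is moved stays moved. The work goes in short steps, each a Python script; the robot and the scene stay as the last script left them, time stands still between calls to the robot, and variables do not carry over. Pictures are saved under pics/ and viewed, at most 10 in all, crops included, and the job is handed in when it is done.

```bash
mkdir -p pics
python3 - <<'E'
from bench import manip, effector, viewer
import cv2
for n in ("top","side"):
    im=viewer.get_image(n); cv2.imwrite(f"pics/{n}0.png",im[:,:,::-1]); print(n,viewer.get_calibration(n))
print(manip.current_clock(),manip.current_tcp_rot())
E
```

```text
top {'vfov': 57.67887804107692, 'cx': 326.6108267091448, 'cy': 247.18830956056453, 'dist_coeffs': array([-0.05370129,  0.        ,  0.        ,  0.        ,  0.        ]), 'eye': array([ 0.52407106, -0.09778804,  0.79279064]), 'attitude': array([ 0.71119088, -0.70259711,  0.00283413, -0.02359666])}
side {'vfov': 50.17833578151825, 'cx': 317.71962127527036, 'cy': 241.83931250314942, 'dist_coeffs': array([-0.0711918,  0.       ,  0.       ,  0.       ,  0.       ]), 'eye': array([ 0.50357763, -0.65098879,  0.70941183]), 'attitude': array([ 0.93151065, -0.05423328,  0.0239406 , -0.35885025])}
0.1 [ 2.31744927e-01  9.72776202e-01 -8.36904391e-04 -2.21025502e-04]
```

View pics/top0.png

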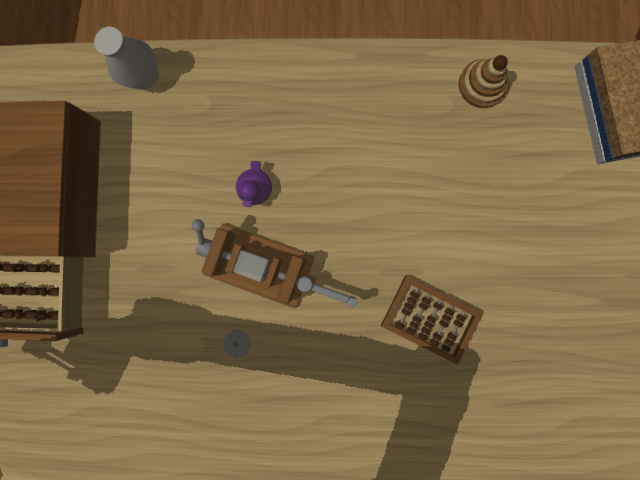

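View pics/side0.png

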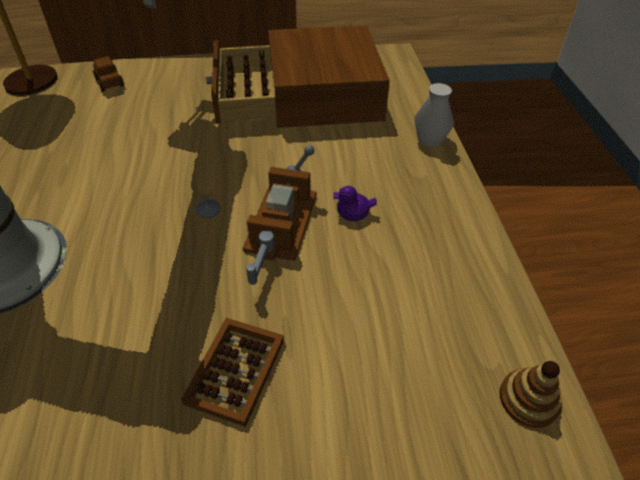

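The top view shows the nut ball at (198,226), the lever hub at (305,285) and the post top at (352,302). The side view shows the ball at (310,151), the hub at (266,239) and the post at (252,272). I'll triangulate these and check them against the given sizes.

```bash
cat > h.py <<'E'
import numpy as np, cv2
from scipy.spatial.transform import Rotation as R
from bench import manip, effector, viewer
def ray(n,p):
    c=viewer.get_calibration(n); f=240/np.tan(np.radians(c["vfov"]/2))
    K=np.array([[f,0,c["cx"]],[0,f,c["cy"]],[0,0,1]])
    u=cv2.undistortPoints(np.array([[p]],float),K,c["dist_coeffs"])[0,0]
    return np.array(c["eye"]),R.from_quat(c["attitude"]).apply([u[0],u[1],1])
def onplane(n,p,z):
    e,d=ray(n,p); return e+d*(z-e[2])/d[2]
def tri(pt,ps):
    e1,d1=ray("top",pt);e2,d2=ray("side",ps)
    s=np.linalg.lstsq(np.c_[d1,-d2],e2-e1,rcond=None)[0]
    a,b=e1+s[0]*d1,e2+s[1]*d2
    return (a+b)/2,np.linalg.norm(a-b)
def down(y):  # tool pointing down, closing along horizontal y
    y=np.array([y[0],y[1],0.])/np.hypot(y[0],y[1]); z=np.array([0,0,-1.])
    return R.from_matrix(np.c_[np.cross(y,z),y,z]).as_quat()
E
python3 - <<'E'
from h import *
np.set_printoptions(precision=4,suppress=True)
for n,a,b in (("ball",(198,226),(310,151)),("post",(352,302),(252,270)),("hub",(305,285),(266,239))): print(n,*tri(a,b))
post=onplane("top",(352,302),.075); 
# detect brown clamp outline direction and cheek top corners at z=70mm
ims={n:viewer.get_image(n) for n in("top",)}
hsv=cv2.cvtColor(ims["top"],cv2.COLOR_RGB2HSV)
m=((hsv[...,0]<14)&(hsv[...,1]>120)).astype(np.uint8); m[:, :190]=0;m[:,330:]=0;m[:210]=0;m[315:]=0
c=max(cv2.findContours(m,0,2)[0],key=cv2.contourArea); print(cv2.minAreaRect(c))
hub=onplane("top",(305,285),.06)
print(post,hub,np.linalg.norm((post-hub)[:2]))
for z in(.099,.107,.115):print(onplane("top",(198,226),z))
crop=cv2.resize(ims["top"][205:325,180:370],None,fx=4,fy=4,interpolation=cv2.INTER_CUBIC); cv2.imwrite("pics/crop1.png",crop[:,:,::-1])
E
```

```text
ball [0.5835 0.131  0.1001] 0.003565114617122288
post [ 0.4618 -0.1197  0.0636] 0.002960775745901411
hub [ 0.4879 -0.0396  0.0478] 0.002277321346276033Traceback (most recent call last):
  File "<stdin>", line 9, in <module>
ValueError: max() iterable argument is empty
```

Run:
```python
from h import *
np.set_printoptions(precision=4,suppress=True)
im=cv2.imread("pics/top0.png")
print(cv2.cvtColor(im,cv2.COLOR_BGR2HSV)[[240,290,290],[215,300,330]])
print(onplane("top",(352,302),.075),onplane("top",(305,285),.06))
for z in(.099,.107,.115):print(onplane("top",(198,226),z))
cv2.imwrite("pics/crop1.png",cv2.resize(im[205:325,180:370],None,fx=4,fy=4,interpolation=cv2.INTER_CUBIC))
```

```text
[[ 15 150 112]
 [ 15  10 104]
 [ 30   3  87]]
[ 0.4613 -0.1193  0.075 ] [ 0.4873 -0.0406  0.06  ]
[0.5818 0.1314 0.099 ]
[0.5811 0.1288 0.107 ]
[0.5805 0.1261 0.115 ]
```

View pics/crop1.png

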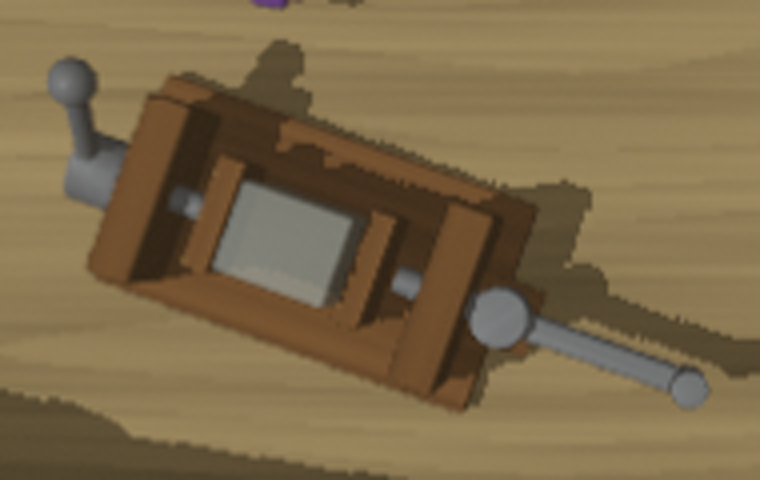

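The crop shows the ball at full-picture (198,225), the hub at (305,284.5), and the post top at (352.5,302). The cheek tops are centred near (214.8,251.8) and (290.5,279.3).

Run:
```python
from h import *
np.set_printoptions(precision=4,suppress=True)
a=onplane("top",(214.8,251.8),.07)[:2];b=onplane("top",(290.5,279.3),.07)[:2]
print("cheek dist (.136)",np.linalg.norm(a-b))
ey=(a-b)/np.linalg.norm(a-b); ex=np.array([ey[1],-ey[0]]); C=(a+b)/2
loc=lambda p:np.array([(p[:2]-C)@ex,(p[:2]-C)@ey])
print(C,"yaw",np.arctan2(ex[1],ex[0]))
post=onplane("top",(352.5,302),.075); print("hub",loc(onplane("top",(305,284.5),.06)),"post",loc(post),post)
for z in(.099,.107,.113):print("ball",z,loc(onplane("top",(198,225),z)))
np.savez("c.npz",C=C,ex=ex,ey=ey,post=post)
W=lambda x,y:C+x*ex+y*ey
for s in(1,-1):
  for n,p,o in(("ball0",[*W(.04,.097),.09],down(s*ey)),("ball1",[*W(-.045,.097),.082],down(s*ey)),("post0",[*W(0,-.178),.056],down(s*(ex+ey))),("post1",[*W(.085,-.093),.056],down(s*(ex+ey)))):
    print(n,s,manip.solve_ik(p,o))
```

```text
cheek dist (.136) 0.13566458316224927
[0.519  0.0471] yaw -0.33136455475644766
hub [-0.0006 -0.0929] post [-0.0001 -0.1769] [ 0.4613 -0.1201  0.075 ]
ball 0.099 [0.0335 0.1007]
ball 0.107 [0.0337 0.098 ]
ball 0.113 [0.0338 0.096 ]
ball0 1 [-0.0062  0.5666 -0.3282  1.7829  0.2365  0.8307  0.7923]
ball1 1 [-0.0819  0.4744 -0.322   1.9643  0.2171  0.7358  0.707 ]
post0 1 [ 0.1606  0.4254  0.0475  2.1136 -0.0346  0.6033  0.6863]
post1 1 [ 0.0748  0.5534 -0.0024  1.8782  0.0019  0.71    0.5254]
ball0 -1 [-0.4661  0.5568  0.2777  1.8    -0.201   0.8123 -1.9916]
ball1 -1 [-0.5539  0.4635  0.2584  1.9808 -0.1745  0.7182 -2.092 ]
post0 -1 [-0.6611  0.7619  1.1293  2.1374 -0.9438  0.8799 -1.6351]
post1 -1 [-0.7065  0.9106  1.1268  1.9035 -0.9893  1.0228 -1.8127]
```

The geometry fits the given sizes, with the nut at about 0.2 rad and the lever at about 0. Next I'll grip the ball and swing it over.

```bash
cat > nut.py <<'E'
from h import *
np.set_printoptions(precision=4,suppress=True)
c=np.load("c.npz");C,ex,ey=c["C"],c["ex"],c["ey"]
W=lambda x,y,z:[*(C+x*ex+y*ey),z]
B=lambda th:W(.07*np.sin(th),.097,.045+.07*np.cos(th)-.015)
o=down(ey); th0=.5
p=B(th0)
effector.open_jaws()
manip.move_pose([p[0],p[1],.24],o)
manip.servo_line([p[0],p[1],.15]); manip.servo_line(p,vel=.1)
f0=manip.current_force()
effector.close(15)
print("gap",manip.current_finger_gap(),manip.current_force()-f0,manip.current_clock())
for th in np.linspace(th0,-.73,9)[1:]:
    manip.servo_line(B(th),vel=.08); print(round(th,2),manip.current_force()-f0)
manip.sleep(.3)
print(manip.current_finger_gap(),np.array(manip.current_tool_pos())-B(-.7),manip.current_clock())
E
python3 nut.py
python3 - <<'E'
from h import *
cv2.imwrite("pics/s1.png",viewer.get_image("side")[60:300,140:460,::-1].repeat(2,0).repeat(2,1))
E
```

```text
gap 0.018480819582104024 [ 0.2108  2.403  -3.2068] 4.925
0.35 [-0.6565  3.1929  0.787 ]
0.19 [-1.1152  5.6228  1.1953]
0.04 [0.5218 6.0221 2.0362]
-0.12 [0.7978 5.0957 3.9264]
-0.27 [-0.1889  5.8688  5.5942]
-0.42 [-0.1281  5.212   6.3762]
-0.58 [0.0094 5.4196 4.9025]
-0.73 [-0.0624  7.2471  0.725 ]
0.018510554603384223 [-0.001   0.0014 -0.0013] 7.4917
```

View pics/s1.png

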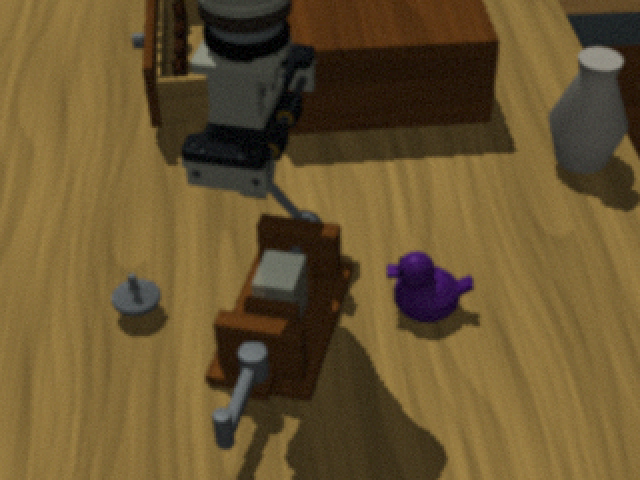

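The handle now leans to -x and the fingers still hold the ball at the stop. The lever is open and the duck and top haven't moved. Next I'll release and close the lever.

```bash
cat > lev.py <<'E'
from h import *
np.set_printoptions(precision=4,suppress=True)
c=np.load("c.npz");C,ex,ey=c["C"],c["ex"],c["ey"]
W=lambda x,y,z:[*(C+x*ex+y*ey),z]
P=lambda l:W(.085*np.sin(l),-.093-.085*np.cos(l),.056)
o=down(ex+ey)
effector.open_jaws(); p=np.array(manip.current_tool_pos())
manip.servo_line([p[0],p[1],.2])
q=P(0); manip.move_pose([q[0],q[1],.2],o)
manip.servo_line([q[0],q[1],.1]); manip.servo_line(q,vel=.08)
f0=manip.current_force(); effector.close(30)
print("gap",manip.current_finger_gap(),manip.current_force()-f0,manip.current_clock())
for l in np.linspace(0,1.53,11)[1:]:
    manip.servo_line(P(l),vel=.08); print(round(l,2),manip.current_force()-f0)
manip.sleep(.4)
print(manip.current_finger_gap(),np.array(manip.current_tool_pos())-P(1.5),manip.current_clock())
E
python3 lev.py
python3 - <<'E'
from h import *
for n in("side","top"): cv2.imwrite(f"pics/{n}2.png",viewer.get_image(n)[:,:,::-1])
E
```

```text
gap 0.015038653299889869 [ 2.513   1.8798 -3.4124] 13.4833
0.15 [-1.4207  0.648   1.4156]
0.31 [-1.7414 -3.5622  1.2252]
0.46 [-0.6647 -7.4877 -2.116 ]
0.61 [ 1.3575 -8.6914 -2.2486]
0.76 [ 0.7749 -6.6759 -3.1724]
0.92 [ 0.7032 -6.3211 -1.3952]
1.07 [ 0.6637 -4.4476 -1.5136]
1.22 [ 0.5337 -4.4041 -0.2606]
1.38 [-1.1978 -1.7821  1.5602]
1.53 [-2.3807 -4.0574  2.256 ]
0.01491741829575506 [ 0.0003  0.0017 -0.    ] 16.9667
```

View pics/side2.png

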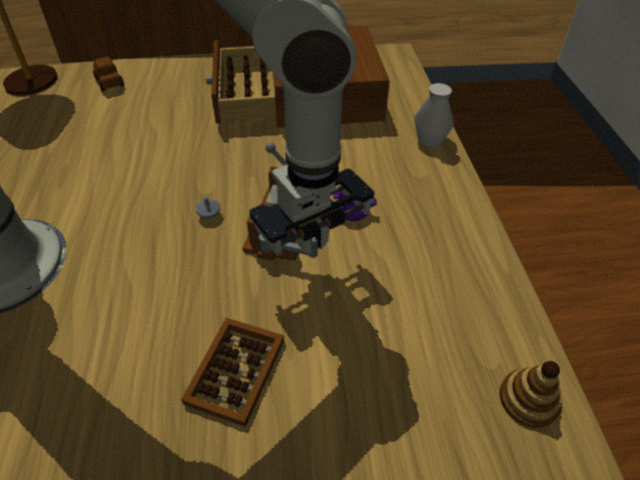

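The post is still gripped at the closed position, near (312,245), with the handle over at (270,148) and the bystanders unmoved. I'll release, retreat and check.

Run:
```python
from h import *
effector.open_jaws(); p=np.array(manip.current_tool_pos())
manip.servo_line([p[0],p[1],.22]); manip.move_pose([.45,-.3,.3],manip.current_tcp_rot())
im=viewer.get_image("top")[:,:,::-1]; manip.sleep(.3)
print(manip.current_clock())
cv2.imwrite("pics/top3.png",cv2.resize(im[140:340,170:410],None,fx=3,fy=3))
```

```text
20.9833
```

View pics/top3.png

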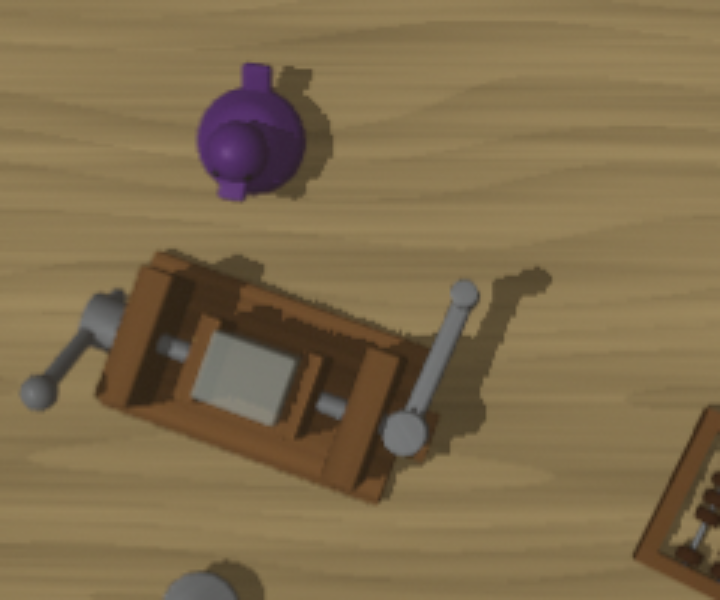

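The lever is closed with its post at full-picture (324.7,238.7), and the ball is over at (182.7,270.7). The block is upright between the jaws and the duck hasn't moved. I'll check the angles numerically and hand in if they pass.

Run:
```python
from h import *
c=np.load("c.npz");C,ex,ey=c["C"],c["ex"],c["ey"]
loc=lambda p:np.array([(p[:2]-C)@ex,(p[:2]-C)@ey])
b=loc(onplane("top",(182.7,270.7),.0985)); p=loc(onplane("top",(324.7,238.7),.075))
nut=.7-np.arcsin(np.clip(b[0]/.07,-1,1)); lev=np.arctan2(p[0],-(p[1]+.093))
print(b,p,nut,lev)
if nut>1.25 and lev>1.38: print(manip.hand_in())
```

```text
[-0.04441073  0.09892141] [ 0.08242226 -0.09883398] 1.387282571979495 1.5001326033544982
the job is handed in; nothing more can be done
None
```

I tightened the nut first (about 1.39 rad), then closed the lever (about 1.50 rad), and handed the job in. The last picture shows the block upright between the jaws and the duck, top and bead frame unmoved, but I couldn't measure the jaw's pressing force.

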